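# Bring the red-capped bottle of the darkroom carousel to the pointer and hold it there

### The arm

A 7-joint arm with a two-finger parallel gripper is mounted at the origin on the work surface. World frame = base frame: x ahead of the robot, y to its left, z up, the work surface at z = 0. Lengths are in m, angles in rad, forces in N, time in s.
With the tool pointing down it reaches from about 0.425 to 0.925 m from the base axis. Payload 6.8 kg.
Tool frame: the origin (TCP) lies between the finger pads; the fingertips stand finger_overhang ahead of it and the grasp point (between the pads) lies 6 mm ahead of it (finger_overhang is the distance from the TCP to the fingertips, in m); z points along the fingers, y is the line along which they close (so a half turn about z gives the same grasp; the last joint's range is limited). The gripper opens to 85 mm and grips with 20 to 120 N. Pads are 22 mm wide; open, the fingers measure 114 mm over their backs; the gripper's body (76 mm by 85 mm) begins 54 mm behind the grasp point. The pads swing forward as they close: fully open they stand 13 mm farther back than shut.
Start: joints at [-1.373, 0.477, 0.022, 1.555, -0.011, 1.109, -0.083], TCP at [0.203, 0.644, 0.256] pointing down, gripper open.
Joint ranges: [-2.96, 2.96], [-0.34, 2.1], [-1.41, 1.46], [0.24, 2.44], [-1.37, 4.51], [0.17, 1.92], [-2.96, 2.96]. Speed limits (rad/s): [2.39, 2.39, 3.14, 3.14, 3.14, 3.14, 3.14].

### API

Orientations are given as a unit quaternion [w, x, y, z].
In Python, from station import * gives the robot as it stands.
- The arm moves only by the tool drive_tool, never from a script. Its argument "increments" is a list of rows, each an object of numbers: "claw": the finger opening in m, from 0 to 0.0854; "dx", "dy", "dz": the shift along the tool's x, y, z in m; "wx", "wy", "wz": the turn, a rotation vector about the tool's x, y, z in degrees. A call has 1 to 20 rows; each row shifts and turns the commanded pose from where the row before left it, along the tool's axes as they then stand; what a row does not reach is not made up. A row lasts 1/8 s, in which the tool goes at most 62.5 mm and 10.7 degrees, less where a joint would pass 70% of its speed; a pose out of reach is approached as far as the arm can. A call with a gripper value outside its range is refused whole. The fingers move at their own pace and stop on an object; "newtons" is the grip in N (left out, the last holds). Time passes only in rows, so rows that do not move let the fingers close. It gives the time, the measured TCP pose, the force, the opening and the grip force at its end, in the units of the state.
- get_obs(): the state, without advancing time (a new reading comes with each control period).
- read_camera(name): name is "scene" or "top"; returns (picture, depth): 480x640x3 uint8, red, green, blue; 480x640 float32, m along the optical axis (not along the pixel's ray), 0 where there is no reading.
- calibration(name): a dict with "intrinsics" (3x3 intrinsics, pixels), "R" (3x3) and "t" (3): a world point X has camera coordinates R X + t. Camera axes: x right, y down, z forward; pixel columns grow to the right and rows downward; lengths in m; the calibration is good to about 2 mm. A picture is of the moment at which its call begins. calibration takes no time and is no camera call.
- hand_in(): hands the job in; it is judged then, once.
The state is a dict: "t": time; "q": joint angles; "joint_vel": joint speeds; "joint_torque": joint torques, N m; "eef_pos": TCP position; "tool_rot": TCP orientation; "contact_force": force on the tool from outside, world axes, zero at the start; "torque": the same for the moment, N m; "gripper_width": opening from 0.0 (shut) to 1.0 (fully open); "grasp_force": force on a finger pad.
Only numpy, scipy, OpenCV 4.12 (cv2) and the standard library are available. Lean on these libraries where they do the work, as an engineer would, in place of code of your own. Each camera call takes 0.05 s, during which the arm holds its last target. There are 200 camera calls.

### The job

Turn the darkroom's bottle carousel, without spinning it fast, until the bottle with the red cap stands at the front, squarely in line with the yellow pointer on the fixed foot, so that it can be checked. Finish while still gripping the carousel (a bottle cap, for instance) with the gripper, holding the turntable still in that place; do not let go at the end. Leave everything else on the bench where it stands.

Things in the scene. Friction and masses are not known exactly. Their poses are not given: they have to be found in the camera images.
- carousel_base: fixed foot of the carousel: black disc 270 mm across, 16 mm high, with a yellow pointer at its front: a 36 mm wide tongue, 131 to 205 mm from the axis, ending in a 60 mm high tab. Origin on the turning axis at bench height, z up; its -x axis points along the pointer (the front), roughly towards the robot; place and yaw vary.
- turntable: part that turns about the foot's axis, either way, no stops: white plate 296 mm across, 22 to 32 mm above the bench, 44 mm hub to 82 mm, five dark ribbed bottles locked in (caps too) every 72 degrees. Origin on the axis, 22 mm up; -x points to the red-capped bottle. Friction about 0.12 N m (1.2 N at a cap): stays where it is left. About 1.2 kg.
- red_cap (a point): middle of the red cap, 159 mm above the bench, 105 mm from the turning axis; turns with the turntable. Each bottle is 62 mm across, shoulder 132 mm above the bench; neck 26 mm across; cap 32 mm in diameter, 30 mm tall, from 144 to 174 mm above the bench. The other caps are grey, black, white and grey
- front_place (a point): fixed point where the middle of the red cap has to be: straight above the line of the pointer, 105 mm from the turning axis, 159 mm above the bench
- stock_bottle: loose grey ribbed stock bottle with a grey cap, 72 mm across, 157 mm tall; bystander, origin at the centre of its underside
- beaker: loose white plastic beaker standing mouth up, 72 mm across, 95 mm tall; bystander, origin at the centre of its underside
- paper_carton: loose cardboard carton 75 x 75 x 65 mm; bystander, origin at the centre of its underside
- lens: loose enlarger lens, black barrel on an octagonal grey block, about 76 mm across, 50 mm tall; bystander, origin at the centre of its underside
- fixer: loose amber bottle with a white cap, 64 mm across, 160 mm tall; bystander, origin at the centre of its underside
- film_reel: loose white film reel lying flat, 90 mm across, 44 mm tall; bystander, origin at the centre of its underside

How it is judged:
At the end, for the whole second after the job is handed in: the middle of the red cap is within 12 mm (about 6.5 degrees) of the front place at the yellow pointer, the turntable stands still (below 0.1 rad/s), and the fingers still hold it with more than 2 N of contact force; every loose bystander stands upright within 30 mm of where it began (horizontal distance between red_cap and front_place below 0.012 m and angular speed of turntable below 0.1 rad/s and contact force between the fingers and turntable above 2 N and distance of each of stock_bottle, beaker, paper_carton, lens, fixer, film_reel from where it was at the start of the episode below 0.03 m and angle between each of stock_bottle, beaker, paper_carton, lens, fixer, film_reel's own z axis and vertical below 0.2 rad); the arm keeps its last pose, push and grip.
It fails at once if the turntable is spun fast (over 3 rad/s) (angular speed of turntable above 3 rad/s).
It fails at once if a loose bystander is pushed more than 30 mm away or tipped over (distance of any of stock_bottle, beaker, paper_carton, lens, fixer, film_reel from where it was at the start of the episode above 0.03 m or angle between any of stock_bottle, beaker, paper_carton, lens, fixer, film_reel's own z axis and vertical above 0.3 rad).
It also fails if it takes over 48 s, if anything falls off the work surface, if the arm or the gripper's body presses on something with over 40 N, if the wrist force passes 120 N, or if a joint passes its speed limit or range.

## Working session

There is one attempt and no reset: what is moved stays moved. The work goes in short steps, Python scripts to look and compute and a tool call to move; the robot and the scene stay as the last step left them, time stands still between calls to the robot, and variables do not carry over. Pictures are saved under pics/ and viewed, at most 10 in all, crops included, and the job is handed in when it is done.

Besides the shell and the picture viewer there is one more tool, called as name([rows], argument=value, ...), one row to a line, values as JSON. drive_tool: Moves the arm, as the interface text tells. Its arguments: {"type":"object","properties":{"increments":{"type":"array","items":{"type":"object","properties":{"claw":{"type":"number"},"dx":{"type":"number"},"dy":{"type":"number"},"dz":{"type":"number"},"wx":{"type":"number"},"wy":{"type":"number"},"wz":{"type":"number"}}}},"newtons":{"type":"number"}},"required":["increments"]}

```bash
mkdir -p pics; python3 - <<'E'
from station import *
import cv2,numpy as np
for n in("top","scene"):
    p,d=read_camera(n); cv2.imwrite(f"pics/{n}0.png",p[:,:,::-1]); np.save(f"{n}d.npy",d)
    c=calibration(n); print(n,c)
print(get_obs())
E
```

```text
top {'intrinsics': array([[550.73179391,   0.        , 319.2375105 ],
       [  0.        , 550.73179391, 236.97158894],
       [  0.        ,   0.        ,   1.        ]]), 'R': array([[ 0.00191139, -0.99997554,  0.00672874],
       [-0.99106469, -0.00279168, -0.13335286],
       [ 0.13336838, -0.00641373, -0.99104578]]), 't': array([-0.00604573,  0.55909635,  1.37056224])}
scene {'intrinsics': array([[445.84991622,   0.        , 322.41804155],
       [  0.        , 445.84991622, 238.97017713],
       [  0.        ,   0.        ,   1.        ]]), 'R': array([[ 0.82039425,  0.57179354,  0.00232908],
       [ 0.48225421, -0.68972559, -0.54010136],
       [-0.30722004,  0.44421926, -0.84159675]]), 't': array([-0.46509359, -0.19142467,  1.23660907])}
{'t': 0.1, 'q': array([-1.37313056,  0.47772535,  0.02232851,  1.55634542, -0.01148367,
        1.10931308, -0.08307236]), 'joint_vel': array([-1.00099114e-03, -1.51194085e-04,  1.94324649e-03, -2.69620563e-03,
       -5.64978057e-05, -2.51174689e-03,  3.49858468e-04]), 'joint_torque': array([ 3.54030504e-03, -5.97758174e+01,  1.61331598e+00, -2.81958032e+01,
        1.28253963e-02,  5.02180381e-03, -2.63543129e-06]), 'eef_pos': array([0.20304575, 0.64321836, 0.25542036]), 'tool_rot': array([-6.23385589e-05,  1.52254565e-01,  9.88340961e-01, -8.29225224e-04]), 'contact_force': array([ 1.31157942, -0.60410174, -0.07602893]), 'torque': array([ 0.00819097, -0.02949184,  0.01277504]), 'grasp_force': 0.0, 'gripper_width': 0.9997419332455493}
```

View pics/top0.png

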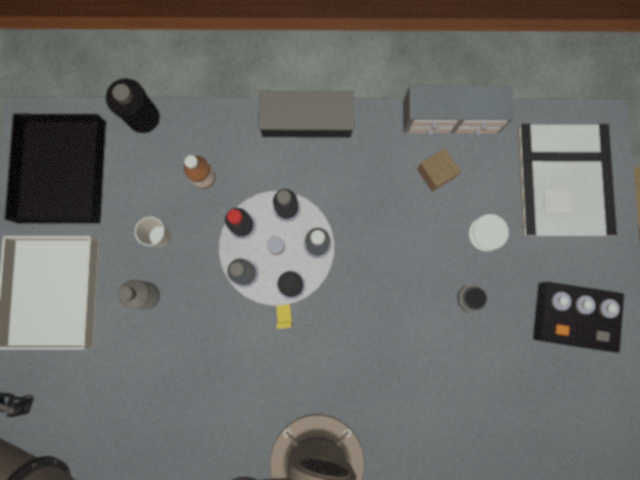

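View pics/scene0.png

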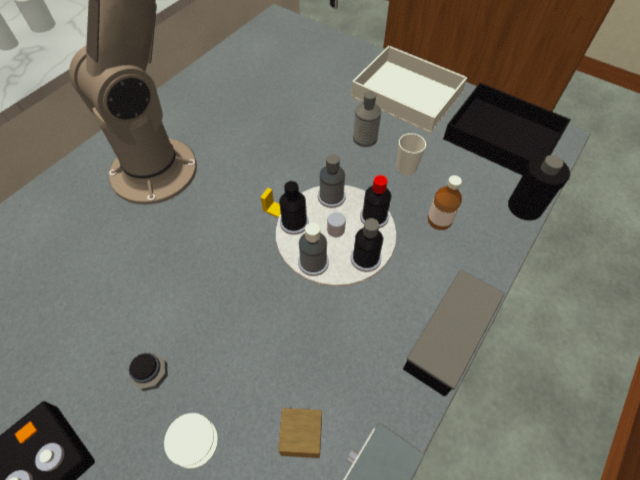

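The top view shows the plate at about (276,247), the red cap at about (236,216), and the yellow pointer at about (284,318). The other caps are at about (285,198), (318,236), (290,283) and (238,268). The scene view agrees with this order.

```bash
cat > h.py <<'E'
from station import *
import cv2,numpy as np
def ray(n,u,v,z):
    c=calibration(n);K,R,t=c["intrinsics"],c["R"],c["t"]
    o=-R.T@t; d=R.T@np.linalg.inv(K)@[u,v,1]
    return (o+d*(z-o[2])/d[2])[:2]
def world(n,d):
    c=calibration(n);K,R,t=c["intrinsics"],c["R"],c["t"]
    v,u=np.mgrid[:480,:640]; P=np.stack([(u-K[0,2])/K[0,0]*d,(v-K[1,2])/K[1,1]*d,d],-1)
    return (P-t)@R
def colour(p,W,kind,zmin):
    h=cv2.cvtColor(p,cv2.COLOR_RGB2HSV).astype(int);H,S,V=h[...,0],h[...,1],h[...,2]
    m=((H<8)|(H>172))&(S>150)&(V>70) if kind=="red" else (abs(H-27)<7)&(S>130)&(V>80)
    m&=(W[...,0]>.3)&(W[...,0]<.95)&(abs(W[...,1])<.5)&(W[...,2]>zmin)
    return m
def look():
    out={}
    for n in("top","scene"):
        p,d=read_camera(n);W=world(n,d);out[n]=(p,d,W)
    return out
E
python3 - <<'E'
from h import *
L=look()
for n,(p,d,W) in L.items():
    for k,z in(("red",.165),("yellow",.05),("yellow",.0)):
        m=colour(p,W,k,z); P=W[m]
        if len(P): print(n,k,z,len(P),P.mean(0).round(4),P.min(0).round(3),P.max(0).round(3))
    m=(W[...,2]>.024)&(W[...,2]<.038)&(abs(W[...,0]-.6)<.3)&(abs(W[...,1]-.09)<.22)&(p.min(2)>110)
    P=W[m]; print(n,"plate",cv2.minEnclosingCircle(P[:,:2].astype(np.float32)),len(P), np.percentile(P[:,2],[5,50,95]))
    m=(abs(W[...,2]-.174)<.007)&(abs(W[...,0]-.6)<.3)&(abs(W[...,1]-.09)<.16)
    q,lab,st,ce=cv2.connectedComponentsWithStats(m.astype(np.uint8))
    for i in range(1,q):
        if st[i,4]>20: print(" cap",ce[i].round(1),st[i,4],ray(n,*ce[i],.174).round(4),W[lab==i].mean(0).round(4))
    m=(abs(W[...,2]-.082)<.006)&(abs(W[...,0]-.6)<.05)&(abs(W[...,1]-.09)<.07)
    print(" hub",W[m].mean(0),m.sum())
W=L["top"][2]
for u,v in[(197,165),(150,228),(130,292)]: print("obj",W[v,u].round(3))
p=L["top"][0][150:350,180:380]
cv2.imwrite("pics/c1.png",cv2.resize(p[:,:,::-1],(600,600),interpolation=cv2.INTER_CUBIC))
E
```

```text
top red 0.165 143 [0.5879 0.1917 0.1824] [0.371 0.004 0.167] [0.604 0.208 1.433]
top yellow 0.05 71 [0.34   0.0808 0.0795] [0.332 0.004 0.055] [0.371 0.097 1.433]
top yellow 0.0 255 [0.3577 0.0845 0.0298] [0.332 0.004 0.   ] [0.384 0.103 1.433]
top plate ((0.5735204219818115, 0.14621612429618835), 0.20338691771030426) 6530 [0.02696408 0.03184764 0.03650631]
 cap [283.7 196.1] 146 [0.6365 0.0792] [0.6366 0.0792 0.1735]
 cap [234.2 215.5] 151 [0.5904 0.1932] [0.5904 0.1932 0.1736]
 cap [317.5 236.4] 148 [5.421e-01 1.000e-04] [5.422e-01 1.000e-04 1.738e-01]
 cap [236.7 268.4] 151 [0.4677 0.1848] [0.4677 0.1848 0.1744]
 cap [288.8 281.5] 151 [0.4381 0.0655] [0.4381 0.0655 0.1743]
 hub [0.58243294 0.0884118  0.08129961] 42
scene red 0.165 135 [0.5954 0.18   0.1844] [ 0.577 -0.415  0.165] [0.854 0.205 0.938]
scene yellow 0.05 95 [0.3598 0.0608 0.0603] [ 0.33  -0.318  0.05 ] [0.747 0.097 0.107]
scene yellow 0.0 354 [0.3545 0.0723 0.0293] [ 0.33  -0.318  0.   ] [0.747 0.099 0.107]
scene plate ((0.5674690008163452, 0.14085552096366882), 0.19794495403766632) 4798 [0.02899178 0.0321662  0.03510755]
 cap [332.4 159. ] 126 [0.4685 0.1806] [0.4682 0.1811 0.1734]
 cap [380.1 180.1] 142 [0.591  0.1894] [0.5907 0.19   0.1733]
 cap [291.  186.2] 148 [0.4388 0.0618] [0.4387 0.062  0.1737]
 cap [371.  224.6] 169 [0.6373 0.0752] [0.6371 0.0756 0.1734]
 cap [312.1 228.8] 172 [ 0.543  -0.0037] [ 0.5429 -0.0036  0.1739]
 hub [0.5973395  0.07352932 0.0813667 ] 66
obj [0.72  0.291 0.137]
obj [0.584 0.435 0.016]
obj [0.414 0.432 0.154]
```

View pics/c1.png

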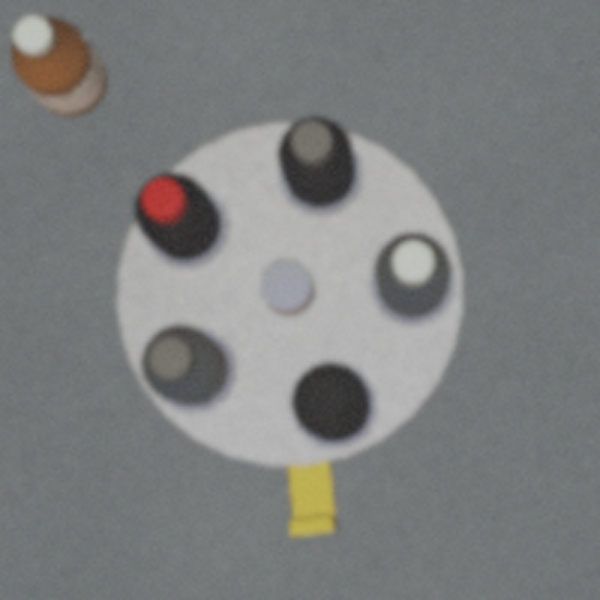

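```bash
python3 - <<'E'
from h import *
L=look()
for n,(p,d,W) in L.items():
    A={"top":np.array([.53496,.10456]),"scene":np.array([.5357,.1006])}[n]
    m=colour(p,W,"yellow",-.01)&(abs(W[...,0]-.37)<.06)&(abs(W[...,1]-.09)<.05)
    for lo,hi in((-.01,.03),(.03,.054),(.054,.07)):
        P=W[m&(W[...,2]>lo)&(W[...,2]<=hi)]
        c=np.median(P,0);v=c[:2]-A
        print(n,lo,len(P),c.round(4),P.min(0).round(3),P.max(0).round(3),np.degrees(np.arctan2(v[1],v[0]))%360,np.hypot(*v))
    mm=m.astype(np.uint8); v,u=np.nonzero(m); print(n,"px",cv2.minAreaRect(np.c_[u,v].astype(np.float32)))
caps={"top":[(.5904,.1932),(.6365,.0792),(.5421,.0001),(.4381,.0655),(.4677,.1848)],"scene":[(.591,.1894),(.6373,.0752),(.543,-.0037),(.4388,.0618),(.4685,.1806)]}
for n,c in caps.items():
    c=np.array(c);v=c-c.mean(0);a=np.degrees(np.arctan2(v[:,1],v[:,0]));print(n,c.mean(0),a.round(1),((a+72*np.arange(5)+180)%360-180).mean(),np.hypot(*v.T).round(4))
E
```

```text
top -0.01 183 [0.3638 0.085  0.0102] [0.346 0.069 0.004] [0.384 0.103 0.019] 186.51292033375938 0.17229366376378938
top 0.03 3 [0.344  0.087  0.0386] [0.339 0.076 0.037] [0.347 0.098 0.054] 185.24095427746022 0.19172571870043842
top 0.054 65 [0.3397 0.0818 0.0601] [0.332 0.067 0.054] [0.347 0.097 0.066] 186.63936804085318 0.1966164418181257
top px ((283.6781921386719, 316.3853454589844), (20.708179473876953, 12.456443786621094), 86.98721313476562)
scene -0.01 207 [0.3528 0.0756 0.0109] [ 0.332  0.061 -0.002] [0.381 0.106 0.03 ] 187.77872331065814 0.1845920738852623
scene 0.03 64 [0.3441 0.0701 0.0422] [0.334 0.061 0.031] [0.348 0.096 0.054] 189.04690456316655 0.1940519702927414
scene 0.054 74 [0.3394 0.079  0.0592] [0.329 0.062 0.054] [0.348 0.1   0.065] 186.29251671224583 0.19748246409414402
scene px ((270.06756591796875, 202.40541076660156), (29.42742156982422, 17.426292419433594), 80.53767395019531)
top [0.53496 0.10456] [  58.   -14.   -86.1 -158.   130. ] 57.959305970490924 [0.1045 0.1047 0.1047 0.1044 0.1047]
scene [0.53572 0.10066] [  58.1  -14.1  -86.  -158.2  130.1] 57.98143979621633 [0.1045 0.1047 0.1046 0.1044 0.1044]
```

drive_tool([
  {"claw": 0.085,"dx": -0.0317,"dy": -0.0196},
  {"dx": -0.0317,"dy": -0.0196},
  {"dx": -0.0317,"dy": -0.0196},
  {"dx": -0.0317,"dy": -0.0196},
  {"dx": -0.0317,"dy": -0.0196},
  {"dx": -0.0317,"dy": -0.0196},
  {"dx": -0.0317,"dy": -0.0196},
  {"dx": -0.0317,"dy": -0.0196},
  {"dx": -0.0317,"dy": -0.0196},
  {"dx": -0.0317,"dy": -0.0196},
  {"dx": -0.0317,"dy": -0.0196},
  {"dx": -0.0317,"dy": -0.0196},
  {"dx": -0.0317,"dy": -0.0196},
  {"dx": -0.0317,"dy": -0.0196},
  {"dx": -0.0317,"dy": -0.0196},
  {"dx": -0.0317,"dy": -0.0196},
])

```text
schema error: expected keys claw, dx, dy, dz, wx, wy, wz
```

drive_tool([
  {"wz": 8.7},
  {"wz": 8.7},
  {"wz": 8.7},
  {"wz": 8.7},
  {"wz": 8.7},
  {"wz": 8.7},
  {"wz": 8.7},
  {"wz": 8.7},
  {"wz": 8.7},
  {"wz": 8.7},
  {"wz": 8.7},
  {"wz": 8.8},
  {},
])

```text
schema error: expected keys claw, dx, dy, dz, wx, wy, wz
```

```bash
cat > s.py <<'E'
from h import *
from scipy.spatial.transform import Rotation as Ro
import sys
o=get_obs();w,x,y,z=o["tool_rot"];R=Ro.from_quat([x,y,z,w]).as_matrix()
print(o["t"],o["eef_pos"].round(4),R.round(3).tolist(),o["q"].round(2),o["gripper_width"],o["grasp_force"],o["contact_force"].round(1))
try: print(finger_overhang)
except NameError: pass
if len(sys.argv)>3:
    g=np.array([float(a) for a in sys.argv[1:4]]);print("tool shift",(R.T@(g-o["eef_pos"])).round(4))
E
python3 s.py .591 .1916 .167
```

```text
0.3 [0.2032 0.6435 0.256 ] [[-0.954, 0.301, -0.0], [0.301, 0.954, -0.001], [-0.0, -0.001, -1.0]] [-1.37  0.48  0.02  1.56 -0.01  1.11 -0.08] 0.9945652207020026 0.0 [0.3 0.1 0.5]
0.025
tool shift [-0.5059 -0.3142  0.0892]
```

drive_tool([
  {"claw": 0.085,"dx": -0.0317,"dy": -0.0196,"dz": 0,"wx": 0,"wy": 0,"wz": 0},
  {"claw": 0.085,"dx": -0.0317,"dy": -0.0196,"dz": 0,"wx": 0,"wy": 0,"wz": 0},
  {"claw": 0.085,"dx": -0.0317,"dy": -0.0196,"dz": 0,"wx": 0,"wy": 0,"wz": 0},
  {"claw": 0.085,"dx": -0.0317,"dy": -0.0196,"dz": 0,"wx": 0,"wy": 0,"wz": 0},
  {"claw": 0.085,"dx": -0.0317,"dy": -0.0196,"dz": 0,"wx": 0,"wy": 0,"wz": 0},
  {"claw": 0.085,"dx": -0.0317,"dy": -0.0196,"dz": 0,"wx": 0,"wy": 0,"wz": 0},
  {"claw": 0.085,"dx": -0.0317,"dy": -0.0196,"dz": 0,"wx": 0,"wy": 0,"wz": 0},
  {"claw": 0.085,"dx": -0.0317,"dy": -0.0196,"dz": 0,"wx": 0,"wy": 0,"wz": 0},
  {"claw": 0.085,"dx": -0.0317,"dy": -0.0196,"dz": 0,"wx": 0,"wy": 0,"wz": 0},
  {"claw": 0.085,"dx": -0.0317,"dy": -0.0196,"dz": 0,"wx": 0,"wy": 0,"wz": 0},
  {"claw": 0.085,"dx": -0.0317,"dy": -0.0196,"dz": 0,"wx": 0,"wy": 0,"wz": 0},
  {"claw": 0.085,"dx": -0.0317,"dy": -0.0196,"dz": 0,"wx": 0,"wy": 0,"wz": 0},
  {"claw": 0.085,"dx": -0.0317,"dy": -0.0196,"dz": 0,"wx": 0,"wy": 0,"wz": 0},
  {"claw": 0.085,"dx": -0.0317,"dy": -0.0196,"dz": 0,"wx": 0,"wy": 0,"wz": 0},
  {"claw": 0.085,"dx": -0.0317,"dy": -0.0196,"dz": 0,"wx": 0,"wy": 0,"wz": 0},
  {"claw": 0.085,"dx": -0.0317,"dy": -0.0196,"dz": 0,"wx": 0,"wy": 0,"wz": 0},
])

```text
t: 2.3
eef_pos: [0.5931, 0.1911, 0.2564]
tool_rot: [0.0, 0.152, 0.988, 0.0]
contact_force: [0.3, 1.0, -0.3]
gripper_width: 0.997
grasp_force: 0.0
```

drive_tool([
  {"claw": 0.085,"dx": 0,"dy": 0,"dz": 0,"wx": 0,"wy": 0,"wz": 8.7},
  {"claw": 0.085,"dx": 0,"dy": 0,"dz": 0,"wx": 0,"wy": 0,"wz": 8.7},
  {"claw": 0.085,"dx": 0,"dy": 0,"dz": 0,"wx": 0,"wy": 0,"wz": 8.7},
  {"claw": 0.085,"dx": 0,"dy": 0,"dz": 0,"wx": 0,"wy": 0,"wz": 8.7},
  {"claw": 0.085,"dx": 0,"dy": 0,"dz": 0,"wx": 0,"wy": 0,"wz": 8.7},
  {"claw": 0.085,"dx": 0,"dy": 0,"dz": 0,"wx": 0,"wy": 0,"wz": 8.7},
  {"claw": 0.085,"dx": 0,"dy": 0,"dz": 0,"wx": 0,"wy": 0,"wz": 8.7},
  {"claw": 0.085,"dx": 0,"dy": 0,"dz": 0,"wx": 0,"wy": 0,"wz": 8.7},
  {"claw": 0.085,"dx": 0,"dy": 0,"dz": 0,"wx": 0,"wy": 0,"wz": 8.7},
  {"claw": 0.085,"dx": 0,"dy": 0,"dz": 0,"wx": 0,"wy": 0,"wz": 8.7},
  {"claw": 0.085,"dx": 0,"dy": 0,"dz": 0,"wx": 0,"wy": 0,"wz": 8.7},
  {"claw": 0.085,"dx": 0,"dy": 0,"dz": 0,"wx": 0,"wy": 0,"wz": 8.8},
  {"claw": 0.085,"dx": 0,"dy": 0,"dz": 0,"wx": 0,"wy": 0,"wz": 0},
])

```text
t: 3.92
eef_pos: [0.5923, 0.1922, 0.2562]
tool_rot: [0.0, 0.874, 0.485, -0.0]
contact_force: [-0.1, 0.5, -0.4]
gripper_width: 0.999
grasp_force: 0.0
```

```bash
python3 s.py .591 .1916 .167
```

```text
3.925 [0.5923 0.1922 0.2562] [[0.529, 0.849, -0.0], [0.849, -0.529, -0.0], [-0.0, 0.0, -1.0]] [-0.87  0.44  0.62  1.72 -0.29  1.07 -0.71] 0.9994519544659319 0.0 [-0.1  0.5 -0.4]
0.025
tool shift [-0.0012 -0.0009  0.0892]
```

drive_tool([
  {"claw": 0.085,"dx": -0.001,"dy": -0.001,"dz": 0.022,"wx": 0,"wy": 0,"wz": 0},
  {"claw": 0.085,"dx": 0,"dy": 0,"dz": 0.022,"wx": 0,"wy": 0,"wz": 0},
  {"claw": 0.085,"dx": 0,"dy": 0,"dz": 0.022,"wx": 0,"wy": 0,"wz": 0},
  {"claw": 0.085,"dx": 0,"dy": 0,"dz": 0.022,"wx": 0,"wy": 0,"wz": 0},
  {"claw": 0.085,"dx": 0,"dy": 0,"dz": 0,"wx": 0,"wy": 0,"wz": 0},
  {"claw": 0.025,"dx": 0,"dy": 0,"dz": 0,"wx": 0,"wy": 0,"wz": 0},
  {"claw": 0.025,"dx": 0,"dy": 0,"dz": 0,"wx": 0,"wy": 0,"wz": 0},
  {"claw": 0.025,"dx": 0,"dy": 0,"dz": 0,"wx": 0,"wy": 0,"wz": 0},
  {"claw": 0.025,"dx": 0,"dy": 0,"dz": 0,"wx": 0,"wy": 0,"wz": 0},
  {"claw": 0.025,"dx": 0,"dy": 0,"dz": 0,"wx": 0,"wy": 0,"wz": 0},
  {"claw": 0.025,"dx": 0,"dy": 0,"dz": 0,"wx": 0,"wy": 0,"wz": 0},
], newtons=40)

```text
t: 5.3
eef_pos: [0.5915, 0.1918, 0.1692]
tool_rot: [-0.0, 0.875, 0.485, 0.001]
contact_force: [-1.6, 0.5, 5.7]
gripper_width: 0.363
grasp_force: 39.6
```

drive_tool([
  {"claw": 0.025,"dx": -0.0001,"dy": -0.0046,"dz": 0,"wx": 0,"wy": 0,"wz": -2.5},
  {"claw": 0.025,"dx": -0.0004,"dy": -0.00915,"dz": 0,"wx": 0,"wy": 0,"wz": -5},
  {"claw": 0.025,"dx": -0.0004,"dy": -0.00915,"dz": 0,"wx": 0,"wy": 0,"wz": -5},
  {"claw": 0.025,"dx": -0.0004,"dy": -0.00915,"dz": 0,"wx": 0,"wy": 0,"wz": -5},
  {"claw": 0.025,"dx": -0.0004,"dy": -0.00915,"dz": 0,"wx": 0,"wy": 0,"wz": -5},
  {"claw": 0.025,"dx": -0.0004,"dy": -0.00915,"dz": 0,"wx": 0,"wy": 0,"wz": -5},
  {"claw": 0.025,"dx": -0.0004,"dy": -0.00915,"dz": 0,"wx": 0,"wy": 0,"wz": -5},
  {"claw": 0.025,"dx": -0.0004,"dy": -0.00915,"dz": 0,"wx": 0,"wy": 0,"wz": -5},
  {"claw": 0.025,"dx": -0.0001,"dy": -0.0046,"dz": 0,"wx": 0,"wy": 0,"wz": -2.5},
  {"claw": 0.025,"dx": 0,"dy": 0,"dz": 0,"wx": 0,"wy": 0,"wz": 0},
])

```text
t: 6.55
eef_pos: [0.5216, 0.2074, 0.1692]
tool_rot: [0.0, 0.656, 0.755, 0.001]
contact_force: [1.5, 2.0, 6.5]
gripper_width: 0.36
grasp_force: 39.9
```

```bash
python3 s.py
```

```text
6.55 [0.5216 0.2074 0.1692] [[-0.14, 0.99, 0.002], [0.99, 0.14, 0.002], [0.001, 0.002, -1.0]] [-0.81  0.41  0.4   1.94 -0.21  0.83 -0.15] 0.3595770424650737 39.944472312927246 [1.5 2.  6.5]
0.025
```

drive_tool([
  {"claw": 0.025,"dx": -0.0001,"dy": -0.0046,"dz": 0,"wx": 0,"wy": 0,"wz": -2.5},
  {"claw": 0.025,"dx": -0.0004,"dy": -0.00915,"dz": 0,"wx": 0,"wy": 0,"wz": -5},
  {"claw": 0.025,"dx": -0.0004,"dy": -0.00915,"dz": 0,"wx": 0,"wy": 0,"wz": -5},
  {"claw": 0.025,"dx": -0.0004,"dy": -0.00915,"dz": 0,"wx": 0,"wy": 0,"wz": -5},
  {"claw": 0.025,"dx": -0.0004,"dy": -0.00915,"dz": 0,"wx": 0,"wy": 0,"wz": -5},
  {"claw": 0.025,"dx": -0.0004,"dy": -0.00915,"dz": 0,"wx": 0,"wy": 0,"wz": -5},
  {"claw": 0.025,"dx": -0.0004,"dy": -0.00915,"dz": 0,"wx": 0,"wy": 0,"wz": -5},
  {"claw": 0.025,"dx": -0.0004,"dy": -0.00915,"dz": 0,"wx": 0,"wy": 0,"wz": -5},
  {"claw": 0.025,"dx": -0.0004,"dy": -0.00915,"dz": 0,"wx": 0,"wy": 0,"wz": -5},
  {"claw": 0.025,"dx": -0.0001,"dy": -0.0046,"dz": 0,"wx": 0,"wy": 0,"wz": -2.5},
  {"claw": 0.025,"dx": 0,"dy": 0,"dz": 0,"wx": 0,"wy": 0,"wz": 0},
])

```text
t: 7.92
eef_pos: [0.4526, 0.1671, 0.1692]
tool_rot: [0.001, 0.316, 0.949, 0.001]
contact_force: [2.3, 3.6, 4.7]
gripper_width: 0.359
grasp_force: 40.0
```

```bash
python3 s.py .4307 .1031 .169
```

```text
7.925 [0.4526 0.1671 0.1692] [[-0.8, 0.6, 0.003], [0.6, 0.8, 0.002], [-0.001, 0.003, -1.0]] [-0.69  0.28  0.24  2.11 -0.09  0.77  0.54] 0.3591156758432231 40.019769072532654 [2.3 3.6 4.7]
0.025
tool shift [-0.0209 -0.0643  0.    ]
```

drive_tool([
  {"claw": 0.025,"dx": -0.0001,"dy": -0.0046,"dz": 0,"wx": 0,"wy": 0,"wz": -2.5},
  {"claw": 0.025,"dx": -0.0004,"dy": -0.00915,"dz": 0,"wx": 0,"wy": 0,"wz": -5},
  {"claw": 0.025,"dx": -0.0004,"dy": -0.00915,"dz": 0,"wx": 0,"wy": 0,"wz": -5},
  {"claw": 0.025,"dx": -0.0004,"dy": -0.00915,"dz": 0,"wx": 0,"wy": 0,"wz": -5},
  {"claw": 0.025,"dx": -0.0004,"dy": -0.00915,"dz": 0,"wx": 0,"wy": 0,"wz": -5},
  {"claw": 0.025,"dx": -0.0004,"dy": -0.00915,"dz": 0,"wx": 0,"wy": 0,"wz": -5},
  {"claw": 0.025,"dx": -0.0004,"dy": -0.00915,"dz": 0,"wx": 0,"wy": 0,"wz": -5},
  {"claw": 0.025,"dx": -0.0004,"dy": -0.00915,"dz": 0,"wx": 0,"wy": 0,"wz": -5},
  {"claw": 0.025,"dx": -0.0002,"dy": -0.0064,"dz": 0,"wx": 0,"wy": 0,"wz": -3.5},
  {"claw": 0.025,"dx": -0.0001,"dy": -0.0046,"dz": 0,"wx": 0,"wy": 0,"wz": -2.5},
  {"claw": 0.025,"dx": 0,"dy": 0,"dz": 0,"wx": 0,"wy": 0,"wz": 0},
  {"claw": 0.025,"dx": 0,"dy": 0,"dz": 0,"wx": 0,"wy": 0,"wz": 0},
])

```text
t: 9.43
eef_pos: [0.4325, 0.0927, 0.1692]
tool_rot: [0.002, -0.058, 0.998, 0.001]
contact_force: [2.5, 6.7, 6.3]
gripper_width: 0.363
grasp_force: 40.1
```

```bash
python3 s.py .431 .0907 .169; python3 - <<'E'
from h import *
for n,(p,d,W) in look().items():
    m=(abs(W[...,2]-.174)<.007)&(abs(W[...,0]-.6)<.3)&(abs(W[...,1]-.09)<.16)
    q,lab,st,ce=cv2.connectedComponentsWithStats(m.astype(np.uint8))
    A={"top":np.array([.53496,.10456]),"scene":np.array([.5357,.1006])}[n]
    for i in range(1,q):
        if st[i,4]>90:
            c=ray(n,*ce[i],.174);v=c-A;print(n,st[i,4],c.round(4),np.degrees(np.arctan2(v[1],v[0])).round(1),np.hypot(*v).round(4))
    cv2.imwrite(f"pics/{n}9.png",p[:,:,::-1])
p=cv2.imread("pics/scene9.png")[100:350,150:450]
cv2.imwrite("pics/c9.png",cv2.resize(p,None,fx=2,fy=2,interpolation=cv2.INTER_CUBIC))
E
```

```text
9.425 [0.4325 0.0927 0.1692] [[-0.993, -0.116, 0.004], [-0.116, 0.993, 0.002], [-0.004, 0.002, -1.0]] [-0.47  0.21  0.14  2.19 -0.04  0.74  1.38] 0.3625711643084538 40.08345901966095 [2.5 6.7 6.3]
0.025
tool shift [ 0.0017 -0.0018  0.0002]
top 146 [0.6262 0.053 ] -29.5 0.1048
top 147 [0.6118 0.1755] 42.7 0.1046
top 148 [0.5146 0.0019] -101.2 0.1047
top 128 [0.4924 0.2014] 113.8 0.1058
scene 135 [0.4921 0.1953] 114.7 0.1043
scene 97 [0.4399 0.0897] -173.5 0.0964
scene 146 [0.6129 0.1716] 42.6 0.1049
scene 174 [ 0.5156 -0.002 ] -101.1 0.1045
scene 171 [0.6272 0.0496] -29.1 0.1047
```

View pics/c9.png

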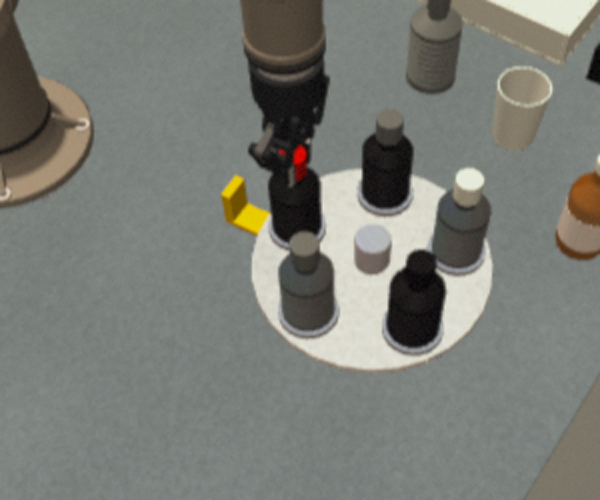

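View pics/top9.png

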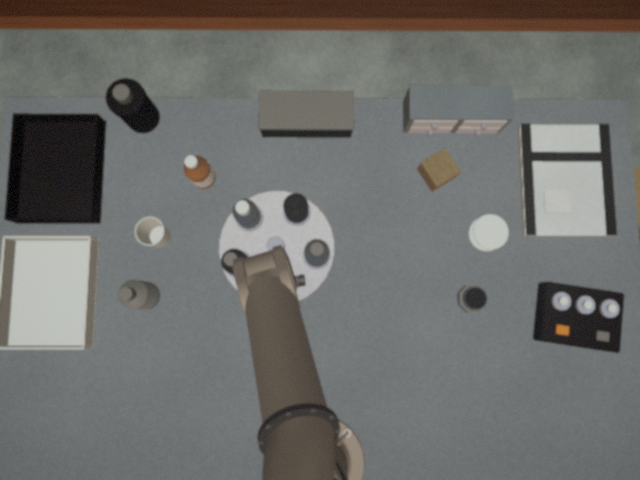

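The red cap is held in the fingers directly behind the yellow pointer. The bystanders are unmoved. The other caps put the red one at 186.6°, against 186.5° for the pointer.

```bash
python3 -c "
from station import *
print(hand_in())"
```

```text
the job is handed in; nothing more can be done
None
```

I turned the carousel until the red-capped bottle was in line with the yellow pointer (measured within about 0.5°), and handed the job in with the gripper still holding the red cap at 40 N; the hand-in returned no verdict.

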